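Lap the copper backing bars on the tray

TASK

Pick out the four copper bars and lay them lapped like roof shingles in one straight row down the middle of the blue tray, from longest to shortest: the longest first, flat with its end up against the yellow stop, then each shorter one with its stop-side end resting on the last 20 mm or so of the bar before and its other end down on the tray. Lay them one after another in that order, let go of each, and leave the steel bars and the wire spool where they are.

Things in the scene. Friction and masses are not known exactly. Their poses are not given: they have to be found in the camera images.
- tray: fixed blue flat tray with open sides, 330 mm long (its x) by 130 mm wide (its y), floor 6 mm thick. A yellow stop 10 mm thick, 70 mm wide, standing 19 mm above the floor, crosses its -x end; the stop's inner face is at x = -155 mm and the floor runs on to x = +165 mm. Origin at the centre of the underside; z up; +x points from the stop along the tray, the way the row of bars grows.
- board: fixed plywood stock board, 290 mm (its x) by 300 mm (its y), 9 mm thick, on which the six bars lie in two rows of three; origin at the centre of its underside
- copper_120: copper-coloured flat bar, 120 mm long (its x), 36 mm wide (its y), 8 mm thick; loose, starts flat on the plywood board; origin at the centre of its underside, z up. The two ends are alike. the longest copper bar.
- copper_100: copper-coloured flat bar, 100 mm long (its x), 36 mm wide (its y), 8 mm thick; loose, starts flat on the plywood board; origin at the centre of its underside, z up. The two ends are alike. second longest copper bar.
- copper_80: copper-coloured flat bar, 80 mm long (its x), 36 mm wide (its y), 8 mm thick; loose, starts flat on the plywood board; origin at the centre of its underside, z up. The two ends are alike. third longest copper bar.
- copper_60: copper-coloured flat bar, 60 mm long (its x), 36 mm wide (its y), 8 mm thick; loose, starts flat on the plywood board; origin at the centre of its underside, z up. The two ends are alike. the shortest copper bar.
- steel_100: grey bare steel flat bar, 100 mm long (its x), 36 mm wide (its y), 8 mm thick; loose, starts flat on the plywood board; origin at the centre of its underside, z up. The two ends are alike. Not wanted: stays on the board.
- steel_70: grey bare steel flat bar, 70 mm long (its x), 36 mm wide (its y), 8 mm thick; loose, starts flat on the plywood board; origin at the centre of its underside, z up. The two ends are alike. Not wanted: stays on the board.
- spool: bystander: black-flanged welding wire spool, 80 mm across, 45 mm high, standing on the bench beyond the tray and board; origin at the centre of its underside

How it is judged:
On the way, in this order (a step that is already met when the one before it is completed fails the run):
1. the longest copper bar lies flat against the stop, released (y of copper_120 in the frame of tray between -0.014 and 0.014 m and angle between the y axis of copper_120 and the y axis of tray, either way round below 0.16 rad and x of copper_120 in the frame of tray between -0.1 and -0.082 m and z of copper_120 in the frame of tray between 0.004 and 0.009 m and angle between copper_120's own z axis and vertical below 0.04 rad and contact force between copper_120 and the fingers below 0.3 N and linear speed of copper_120 below 0.02 m/s and angular speed of copper_120 below 0.2 rad/s), for 0.2 s.
2. the 100 mm copper bar laps the longest, released (y of copper_100 in the frame of tray between -0.014 and 0.014 m and angle between the y axis of copper_100 and the y axis of tray, either way round below 0.16 rad and horizontal distance between copper_100 and copper_120 between 0.079 and 0.102 m and x of copper_100 in the frame of tray above -0.03 m and z of copper_100 in the frame of tray between 0.007 and 0.019 m and angle between copper_100's own z axis and vertical between 0.05 and 0.32 rad and contact force between copper_100 and the fingers below 0.3 N and linear speed of copper_100 below 0.02 m/s and angular speed of copper_100 below 0.2 rad/s), for 0.2 s.
3. the 80 mm copper bar laps the 100 mm one, released (y of copper_80 in the frame of tray between -0.014 and 0.014 m and angle between the y axis of copper_80 and the y axis of tray, either way round below 0.16 rad and horizontal distance between copper_80 and copper_100 between 0.059 and 0.082 m and x of copper_80 in the frame of tray above 0.02 m and z of copper_80 in the frame of tray between 0.007 and 0.019 m and angle between copper_80's own z axis and vertical between 0.05 and 0.32 rad and contact force between copper_80 and the fingers below 0.3 N and linear speed of copper_80 below 0.02 m/s and angular speed of copper_80 below 0.2 rad/s), for 0.2 s.
4. the 60 mm copper bar laps the 80 mm one, released (y of copper_60 in the frame of tray between -0.014 and 0.014 m and angle between the y axis of copper_60 and the y axis of tray, either way round below 0.16 rad and horizontal distance between copper_60 and copper_80 between 0.039 and 0.062 m and x of copper_60 in the frame of tray above 0.07 m and z of copper_60 in the frame of tray between 0.007 and 0.019 m and angle between copper_60's own z axis and vertical between 0.05 and 0.32 rad and contact force between copper_60 and the fingers below 0.3 N and linear speed of copper_60 below 0.02 m/s and angular speed of copper_60 below 0.2 rad/s), for 0.2 s.
At the end, for the whole second after the job is handed in: 120 mm copper bar flat, within 12 mm of the stop; the 100, 80, 60 mm ones follow in order, each stop-side end on the bar before by 8 to 31 mm, far end on the tray; within 14 mm and 0.16 rad of the centre line, released, at rest; steel bars and spool shifted under 20 mm (all of step 1 and all of step 2 and all of step 3 and all of step 4); the robot touches nothing.
It fails at once if the steel bars were shifted by more than 20 mm (distance of any of steel_100, steel_70 from where it was at the start of the episode above 0.02 m).
It fails at once if the wire spool was shifted by more than 20 mm (distance of spool from where it was at the start of the episode above 0.02 m).
It also fails if it takes over 112 s, if anything falls off the work surface, if the arm or the gripper's body presses on something with over 40 N, if the wrist force passes 120 N, or if a joint passes its speed limit or range.

ROBOT

A 6-joint arm with a two-finger parallel gripper is mounted at the origin on the work surface. World frame = base frame: x ahead of the robot, y to its left, z up, the work surface at z = 0. Lengths are in m, angles in rad, forces in N, time in s.
With the tool pointing down it reaches from about 0.35 to 0.775 m from the base axis. Payload 7.3 kg.
Tool frame: the origin (TCP) lies midway between the tips of the shut fingers; the grasp point (between the pads) lies 19 mm behind it; y points along the fingers, z is the direction in which the jaws open and shut, and the axes are right-handed (so a half turn about y gives the same grasp; the last joint's range is limited). The gripper opens to 92 mm and grips with 3 to 60 N. Pads are 19 mm wide; open, the fingers measure 130 mm over their backs; the gripper's body (75 mm by 190 mm) begins 47 mm behind the grasp point.
Start: joints at [1.022, 0.342, 1.524, -0, 1.275, -0.146], TCP at [0.206, 0.483, 0.227] pointing down, gripper open.
Joint ranges: [-2.53, 2.53], [-0.77, 2.02], [0.04, 2.7], [-1, 4.14], [0.28, 2.66], [-3.11, 3.11]. Speed limits (rad/s): [2.57, 2.57, 3.14, 3.14, 3.14, 3.14].

INTERFACE

Orientations are given as a unit quaternion [x, y, z, w].
In Python, from cell import arm gives the robot as it stands.
- The arm moves only by the tool carry_out, never from a script. Its argument "deltas" is a list of rows, each a list of 3 entries, a list of its own where there are three numbers: the opening, from -1 (shut) to 1 (fully open), so that 0 is half open, then the shift along the tool's x, y, z in mm, then the turn about the tool's y in rad. In form: [[grip, [tx, ty, tz], yaw], ...]. A call has 1 to 8 rows; each row shifts and turns the commanded pose from where the row before left it, along the tool's axes as they then stand; what a row does not reach is not made up. A row lasts 1/8 s, in which the tool goes at most 62.5 mm and 10.7 degrees, less where a joint would pass 70% of its speed; a pose out of reach is approached as far as the arm can. A call with a gripper value outside its range is refused whole. The fingers move at their own pace and stop on an object; the grip force is fixed at half the most. Time passes only in rows, so rows that do not move let the fingers close. It gives the time, the measured TCP pose, the force and the opening at its end, in the units of the state.
- arm.get_state(): the state, without advancing time (a new reading comes with each control period).
- arm.capture(name): name is "side" or "top"; returns a dict with "img" (480x640x3 uint8, red, green, blue), "z_map" (480x640 float32, m along the optical axis (not along the pixel's ray), 0 where there is no reading), "camera_matrix" (3x3 intrinsics, pixels), "D" ([k1, k2, p1, p2, k3] as OpenCV has them; the pictures are not rectified), "xyz" and "rotation" of the camera in the world. Camera axes: x right, y down, z forward; pixel columns grow to the right and rows downward; lengths in m; the calibration is good to about 2 mm. A picture is of the moment at which its call begins.
- arm.close_job(): hands the job in, once; it reports no verdict.
Trained networks look in a picture, given as the dict that the camera call returned (one of the last four; its "shot" number tells which), for a name from the list of things; names that differ only in an ending like _2 or _b are one class to them, and where a whole thing is asked for, a point or a joint stands for the part that bears it (a point fixed in the world has none). Each returns a list of dicts, best first, with "confidence" (0 to 1); they miss things now and then, are a little off and sometimes report something else, mostly with a low value. They report only what shows in the picture. A call takes as long as a camera call.
- arm.recognise(picture, query): "extent" ([left, top, right, bottom] as shares, 0 to 1, of the picture: columns of its width, rows of its height, round what is visible of it).
- arm.masks_of(picture, query): "region" (480x640 bool, what is visible of it) and "extent" ([left, top, right, bottom] as shares, 0 to 1, of the picture: columns of its width, rows of its height, round what is visible of it).
The state is a dict: "time_s": time; "joint_pos": joint angles; "joint_velocities": joint speeds; "joint_torque": joint torques, N m; "eef_pos": TCP position; "orientation": TCP orientation; "contact_force": force on the tool from outside, world axes, zero at the start; "moment": the same for the moment, N m; "width": opening from 0.0 (shut) to 1.0 (fully open).
Only numpy, scipy, OpenCV 4.12 (cv2) and the standard library are available. Lean on these libraries where they do the work, as an engineer would, in place of code of your own. Each camera call takes 0.05 s, during which the arm holds its last target.

## Working session

There is one attempt and no reset: what is moved stays moved. The work goes in short steps, Python scripts to look and compute and a tool call to move; the robot and the scene stay as the last step left them, time stands still between calls to the robot, and variables do not carry over. Pictures are saved under pics/ and viewed, and the job is handed in when it is done.

Besides the shell and the picture viewer there is one more tool, called after "Emit:" as name(argument=value, ...), one argument or row to a line, values as JSON. carry_out: Moves the arm, as the interface text tells. Its arguments: {"type":"object","properties":{"deltas":{"type":"array","items":{"type":"array"}}},"required":["deltas"]}

```bash
ls; mkdir -p pics; python3 - <<'E'
from cell import arm
import cv2, numpy as np
s=arm.get_state(); print({k:np.round(v,4).tolist() for k,v in s.items()})
for n in ("side","top"):
    c=arm.capture(n); cv2.imwrite(f"pics/{n}0.png",c["img"][:,:,::-1])
    print(n,c["camera_matrix"],c["D"],c["xyz"],c["rotation"],c["shot"],sorted(c))
E
```

```text
pics
{'time_s': 0.0, 'joint_pos': [1.022, 0.3427, 1.525, -0.0, 1.2754, -0.146], 'joint_velocities': [0.0007, -0.0011, -0.001, 0.0, -0.0004, 0.0016], 'joint_torque': [-0.0004, -43.1229, -24.422, 0.0717, 0.0559, -0.0001], 'eef_pos': [0.2056, 0.4827, 0.226], 'orientation': [0.6933, -0.1416, 0.1413, -0.6923], 'contact_force': [-0.2959, -0.1913, -0.4548], 'moment': [-0.0209, 0.0283, 0.0212], 'width': 0.9994}
side [[553.65517958   0.         323.62283193]
 [  0.         553.65517958 247.86400625]
 [  0.           0.           1.        ]] [-0.14912015  0.          0.          0.          0.        ] [ 0.14290536 -0.68568589  0.54800522] [ 0.83452418 -0.24563878  0.13884202 -0.47323766] 1 ['D', 'camera_matrix', 'img', 'rotation', 'shot', 'xyz', 'z_map']
top [[550.4099968    0.         329.46486612]
 [  0.         550.4099968  254.74197539]
 [  0.           0.           1.        ]] [-0.00851559  0.          0.          0.          0.        ] [ 0.54098502 -0.00493326  1.15355674] [-0.69873588  0.71450834 -0.02229078  0.02737005] 2 ['D', 'camera_matrix', 'img', 'rotation', 'shot', 'xyz', 'z_map']
```

View pics/top0.png

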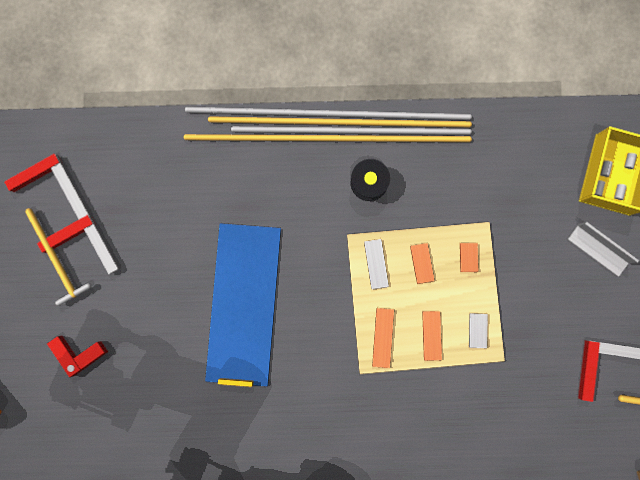

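View pics/side0.png

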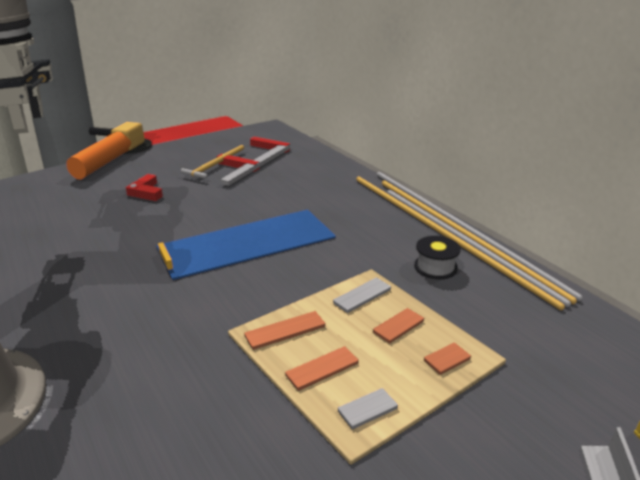

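The top picture shows the tray at columns 206–281, rows 223–386, with the stop at its bottom end near (235,383). The spool is at (370,179). The board holds steel bars at (376,264) and (479,331), and copper bars at (384,338), (432,336), (422,263) and (469,257). Next I'll measure the poses.

```bash
cat > h.py <<'E'
import numpy as np, cv2
from scipy.spatial.transform import Rotation as R
def rays(c,px):
    px=np.asarray(px,float).reshape(-1,1,2)
    u=cv2.undistortPoints(px,c["camera_matrix"],np.array(c["D"])).reshape(-1,2)
    return np.c_[u,np.ones(len(u))]
def on_plane(c,px,z):
    d=R.from_quat(c["rotation"]).apply(rays(c,px)); o=np.array(c["xyz"])
    t=(z-o[2])/d[:,2]; return o+d*t[:,None]
def from_depth(c,mask):
    v,u=np.nonzero(mask&(c["z_map"]>0)); p=rays(c,np.c_[u,v])*c["z_map"][v,u][:,None]
    return R.from_quat(c["rotation"]).apply(p)+np.array(c["xyz"])
def rect(c,mask,z):
    "min-area rect of mask contour projected to plane z -> centre, (long,short), yaw of long axis in deg"
    cs,_=cv2.findContours(mask.astype(np.uint8),cv2.RETR_EXTERNAL,cv2.CHAIN_APPROX_NONE)
    k=max(cs,key=cv2.contourArea).reshape(-1,2)
    w=on_plane(c,k,z)[:,:2]
    (cx,cy),(a,b),t=cv2.minAreaRect((w*1000).astype(np.float32))
    if a<b: a,b,t=b,a,t+90
    t=(t+90)%180-90
    return cx,cy,a,b,t
E
python3 - <<'E'
from cell import arm
from h import *
c=arm.capture("top")
hsv=cv2.cvtColor(c["img"],cv2.COLOR_RGB2HSV)
for q in ["tray","board","copper_120","copper_100","copper_80","copper_60","steel_100","steel_70","spool"]:
    for m in arm.masks_of(c,q)[:3]:
        r=m["region"]; 
        if r.sum()<20: continue
        e=np.array(m["extent"])*[640,480,640,480]
        p=from_depth(c,r); z=np.median(p[:,2])
        print(q,round(m["confidence"],2),e.round(0),"z %.4f"%z,np.round(rect(c,r,z),1))
def comp(m,amin=100):
    n,l,s,cc=cv2.connectedComponentsWithStats(m.astype(np.uint8))
    return [l==i for i in range(1,n) if s[i,4]>amin]
H,S,V=[hsv[...,i].astype(int) for i in range(3)]
print("colour")
for nm,m in (("blue",(H>100)&(H<120)&(S>150)),("cop",(H<14)&(S>130)&(V>120)),("yel",(H>18)&(H<30)&(S>180))):
    for k in comp(m):
        v,u=np.nonzero(k); p=from_depth(c,k); z=np.median(p[:,2])
        print(nm,k.sum(),u.mean().round(),v.mean().round(),"z %.4f"%z,np.round(rect(c,k,z),1))
E
```

```text
tray 0.61 [205. 223. 283. 386.] z 0.0053 [523.1 184.1 334.5 133.4  -5.5]
board 0.91 [347. 222. 504. 374.] z 0.0083 [ 530.6 -193.3  300.4  291.7  -86.2]
copper_120 0.9 [372. 308. 392. 364.] z 0.0161 [ 448.7 -102.6  120.4   36.1   -3.7]
copper_120 0.89 [458. 244. 483. 274.] z 0.0159 [ 610.  -284.8   58.    39.    -1.3]
copper_120 0.69 [409. 241. 438. 281.] z 0.0161 [ 600.  -188.5   79.7   36.5    9.3]
copper_100 0.9 [372. 308. 392. 364.] z 0.0161 [ 448.7 -102.6  120.4   36.1   -3.7]
copper_100 0.89 [458. 244. 483. 274.] z 0.0159 [ 610.  -284.8   58.    39.    -1.3]
copper_100 0.69 [409. 241. 438. 281.] z 0.0161 [ 600.  -188.5   79.7   36.5    9.3]
copper_80 0.9 [372. 308. 392. 364.] z 0.0161 [ 448.7 -102.6  120.4   36.1   -3.7]
copper_80 0.89 [458. 244. 483. 274.] z 0.0159 [ 610.  -284.8   58.    39.    -1.3]
copper_80 0.69 [409. 241. 438. 281.] z 0.0161 [ 600.  -188.5   79.7   36.5    9.3]
copper_60 0.9 [372. 308. 392. 364.] z 0.0161 [ 448.7 -102.6  120.4   36.1   -3.7]
copper_60 0.89 [458. 244. 483. 274.] z 0.0159 [ 610.  -284.8   58.    39.    -1.3]
copper_60 0.69 [409. 241. 438. 28
[... 287 characters left out ...]
lue 9640 243.0 303.0 z 0.0052 [524.  184.7 328.7 129.8  -5.7]
cop 604 31.0 172.0 z 0.0193 [810.1 625.5 120.5  22.8 -61.6]
cop 524 68.0 231.0 z 0.0191 [683.4 544.5 100.   23.6 -61.6]
cop 675 422.0 263.0 z 0.0161 [ 599.4 -188.3   79.5   36.5    8.3]
cop 516 468.0 257.0 z 0.0160 [ 610.  -285.1   58.5   35.2   -2.2]
cop 1034 383.0 338.0 z 0.0162 [ 448.7 -103.   119.5   36.2   -5.8]
cop 872 432.0 336.0 z 0.0163 [ 450.7 -203.7   99.6   36.8   -1.2]
cop 891 74.0 355.0 z 0.0210 [441.6 528.2  86.9  84.2 -55.5]
cop 703 590.0 371.0 z 0.0191 [ 372.6 -520.9  120.2   28.2   -9.7]
yel 2734 613.0 170.0 z 0.0173 [ 784.8 -603.5  171.4  125.6  -16.9]
yel 182 235.0 382.0 z 0.0239 [365.7 199.6  69.8  10.7  84.5]
```

```bash
cat >> h.py <<'E'
def comp(m,amin=100):
    n,l,s,cc=cv2.connectedComponentsWithStats(m.astype(np.uint8))
    return [l==i for i in range(1,n) if s[i,4]>amin]
def colours(c):
    hsv=cv2.cvtColor(c["img"],cv2.COLOR_RGB2HSV); H,S,V=[hsv[...,i].astype(int) for i in range(3)]
    return dict(blue=(H>100)&(H<120)&(S>150),cop=(H<14)&(S>130)&(V>90),yel=(H>18)&(H<30)&(S>180))
def pca(c,mask,z):
    v,u=np.nonzero(mask); w=on_plane(c,np.c_[u,v],z)[:,:2]*1000
    m=w.mean(0); ev,E=np.linalg.eigh(np.cov((w-m).T)); d=E[:,1]; d=d*np.sign(d[0])
    L=np.sqrt(12*ev)[::-1]
    return m[0],m[1],L[0],L[1],np.degrees(np.arctan2(d[1],d[0]))
def plan(s,x,y,yaw):
    """tool-frame turn, then shift, in mm, to bring TCP to x,y [mm] and jaw axis perpendicular to bar axis yaw[deg]"""
    M=R.from_quat(s["orientation"]).as_matrix()
    tx=M[:,0]; a=np.degrees(np.arctan2(tx[1],tx[0]))
    d=(yaw-a+90)%180-90
    # world yaw +d = tool-y turn of -d when tool y is down
    t=np.radians(d)*np.sign(M[2,1])
    M2=M@R.from_rotvec([0,t,0]).as_matrix()
    dw=np.array([x,y,0])/1000-np.array(s["eef_pos"])*[1,1,0]
    return dict(cur_yaw=round(a,2),turn=round(t,4),shift=(M2.T@dw*1000).round(1),tool_axes=M.round(3).tolist(),z=round(s["eef_pos"][2]*1000,1))
E
python3 - <<'E'
from cell import arm
from h import *
for n in ("top","side"):
    c=arm.capture(n); k=colours(c)
    for nm,zz in (("blue",.006),("cop",.017),("yel",.025)):
        for m in comp(k[nm]):
            r=pca(c,m,zz)
            if 0.3<r[0]/1000<.72 and -350<r[1]<300: print(n,nm,np.round(r,1),np.round(rect(c,m,zz),1))
s=arm.get_state()
print(plan(s,448.7,-103,-4.8))
E
```

```text
top blue [525.3 184.4 323.1 129.9  -5.6] [524.  184.5 328.4 129.5  -5.7]
top cop [ 599.3 -188.3   79.4   36.2    8.3] [ 599.4 -188.3   79.5   36.3    8.6]
top cop [ 609.9 -284.8   59.7   36.8   -1.5] [ 609.9 -284.8   58.5   35.2   -2.2]
top cop [ 448.5 -103.   119.    36.1   -5.9] [ 448.8 -103.   119.4   36.1   -5.8]
top cop [ 4.505e+02 -2.032e+02  9.970e+01  3.610e+01 -1.000e-01] [ 450.8 -203.2  100.2   36.3    0. ]
top yel [365.6 199.2  71.   10.5  84.5] [365.6 199.4  69.7  10.3  84.5]
side blue [517.4 176.3 311.1 125.8  -4.4] [519.7 179.7 324.2 126.3  -5.6]
side cop [ 594.8 -192.4   81.8   37.3    9.8] [ 595.7 -192.    82.8   37.7    8.7]
side cop [ 443.7 -107.8  118.6   39.6   -5.5] [ 445.3 -107.6  119.8   40.    -5.9]
side cop [ 605.6 -289.    61.3   37.5    0.9] [ 606.3 -288.6   61.8   37.6   -1.4]
side cop [ 446.4 -207.7  100.1   38.4    0.6] [ 4.478e+02 -2.073e+02  1.006e+02  3.890e+01  3.000e-01]
{'cur_yaw': np.float64(-23.08), 'turn': np.float64(-0.319), 'shift': array([ 2.911e+02, -1.000e-01, -5.636e+02]), 'tool_axes': [[0.92, 0.0, 0.392], [-0.392, 0.0, 0.92], [0.0, -1.0, 0.0]], 'z': np.float64(226.8)}
```

Emit:
carry_out(
  deltas=[
    [0.3,[0,0,0],-0.15],
    [0.3,[0,0,0],-0.15],
    [0.3,[40,0,-40],0],
    [0.3,[40,0,-40],0],
    [0.3,[40,0,-40],0],
    [0.3,[40,0,-40],0],
    [0.3,[40,0,-45],0],
    [0.3,[40,0,-45],0],
  ],
)

```text
time_s: 1.7
eef_pos: [0.4199, 0.2081, 0.227]
orientation: [-0.706, 0.036, -0.037, 0.706]
contact_force: [-0.2, 1.7, -0.2]
width: 0.646
```

Emit:
carry_out(
  deltas=[
    [0.3,[10,0,-50],0],
    [0.3,[10,0,-50],0],
    [0.3,[10,0,-50],0],
    [0.3,[10,15,-50],0],
    [0.3,[10,15,-50],0],
    [0.3,[5,20,-50],0],
    [0.3,[0,20,0],0],
    [0.3,[0,0,0],0],
  ],
)

```text
time_s: 2.7
eef_pos: [0.4418, -0.0945, 0.1557]
orientation: [-0.706, 0.038, -0.036, 0.707]
contact_force: [-0.4, -0.6, -0.3]
width: 0.65
```

```bash
cat > p.py <<'E'
import sys
from cell import arm
from h import *
s=arm.get_state(); r=plan(s,*map(float,sys.argv[1:4])); r.pop("tool_axes"); print(r, "t",s["time_s"],"w",round(s["width"]*92,1),"F",np.round(s["contact_force"],1),"eef",np.round(s["eef_pos"],4))
E
python3 p.py 448.6 -103 -5.9
```

```text
{'cur_yaw': np.float64(-5.97), 'turn': np.float64(-0.0012), 'shift': array([ 7.6, -0. , -7.7]), 'z': np.float64(155.7)} t 2.7 w 59.8 F [-0.4 -0.6 -0.3] eef [ 0.4418 -0.0945  0.1557]
```

Emit:
carry_out(
  deltas=[
    [0.3,[7.6,0,-7.7],0],
    [0.3,[0,30,0],0],
    [0.3,[0,40,0],0],
    [0.3,[0,35,0],0],
    [0.3,[0,25,0],0],
    [0.3,[0,5,0],0],
    [0.3,[0,0,0],0],
  ],
)

```text
time_s: 3.58
eef_pos: [0.4505, -0.1029, 0.0225]
orientation: [0.706, -0.036, 0.037, -0.706]
contact_force: [-0.8, 0.2, -0.4]
width: 0.648
```

```bash
python3 p.py 448.6 -103 -5.9; python3 - <<'E'
from cell import arm
import cv2
c=arm.capture("side"); cv2.imwrite("pics/g1.png",cv2.resize(c["img"][230:430,150:450,::-1],None,fx=2.5,fy=2.5))
E
```

```text
{'cur_yaw': np.float64(-5.85), 'turn': np.float64(0.0009), 'shift': array([-1.9, -0. , -0.3]), 'z': np.float64(22.5)} t 3.575 w 59.6 F [-0.8  0.2 -0.4] eef [ 0.4505 -0.1029  0.0225]
```

View pics/g1.png

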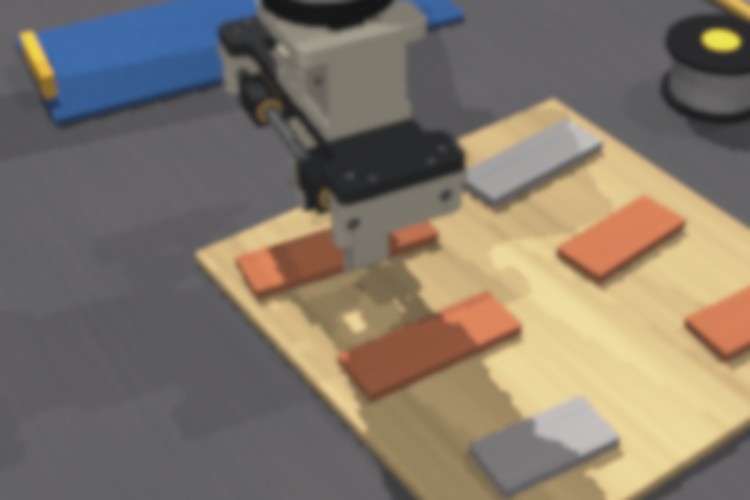

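The fingers straddle the longest bar, near (370,230) in the crop, so I'll go down and close.

Emit:
carry_out(
  deltas=[
    [0.3,[-1.9,8,0],0],
    [0.3,[0,3.5,0],0],
    [0.3,[0,0,0],0],
    [-1,[0,0,0],0],
    [-1,[0,0,0],0],
    [-1,[0,0,0],0],
    [-1,[0,0,0],0],
    [-1,[0,0,0],0],
  ],
)

```text
time_s: 4.62
eef_pos: [0.4478, -0.1026, 0.0103]
orientation: [0.706, -0.036, 0.036, -0.706]
contact_force: [-0.4, -0.4, 1.0]
width: 0.385
```

```bash
python3 p.py 448.6 -103 -5.9
```

```text
{'cur_yaw': np.float64(-5.89), 'turn': np.float64(0.0002), 'shift': array([ 0.9,  0. , -0.3]), 'z': np.float64(10.3)} t 4.625 w 35.5 F [-0.4 -0.4  1. ] eef [ 0.4478 -0.1026  0.0103]
```

Emit:
carry_out(
  deltas=[
    [-1,[0,-20,0],0],
    [-1,[0,-40,0],0],
    [-1,[-7,-20,45],0],
    [-1,[-8,0,50],0],
    [-1,[-8,0,50],0],
    [-1,[-8,0,50],0],
    [-1,[-8,0,50],0],
    [-1,[-8,0,48],0],
  ],
)

```text
time_s: 5.62
eef_pos: [0.4302, 0.1953, 0.0898]
orientation: [0.706, -0.037, 0.036, -0.706]
contact_force: [0.4, -0.3, -2.7]
width: 0.388
```

Emit:
carry_out(
  deltas=[
    [-1,[0,0,0],0],
    [-1,[0,0,0],0],
  ],
)

```text
time_s: 5.88
eef_pos: [0.4304, 0.1935, 0.0898]
orientation: [0.706, -0.036, 0.036, -0.706]
contact_force: [0.4, -1.5, -3.2]
width: 0.386
```

```bash
python3 p.py 430.8 193.3 -5.6; python3 - <<'E'
from cell import arm
import cv2
c=arm.capture("side"); cv2.imwrite("pics/g2.png",cv2.resize(c["img"][100:340,50:370,::-1],None,fx=2.4,fy=2.4))
c=arm.capture("top"); cv2.imwrite("pics/g2t.png",c["img"][...,::-1])
E
```

```text
{'cur_yaw': np.float64(-5.84), 'turn': np.float64(-0.0042), 'shift': array([ 0.5, -0. , -0.1]), 'z': np.float64(89.8)} t 5.875 w 35.6 F [ 0.4 -1.5 -3.2] eef [0.4304 0.1935 0.0898]
```

View pics/g2.png

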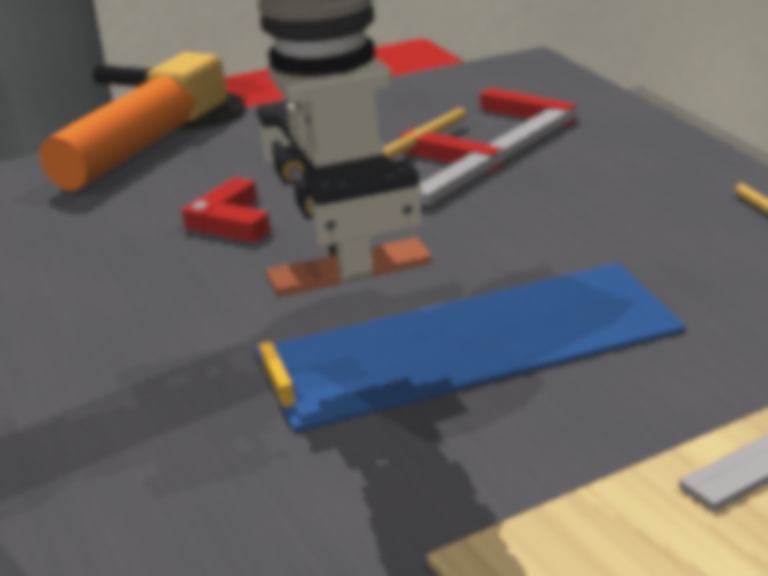

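View pics/g2t.png

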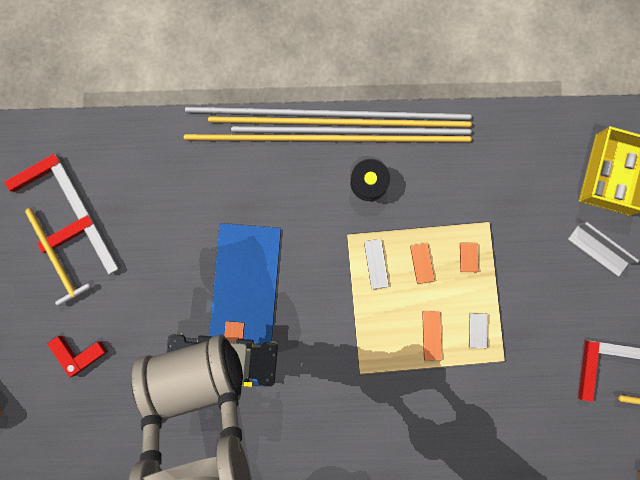

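The bar is held level above the stop end of the tray, and the top view shows its far end at (234,330). I'll lower it.

Emit:
carry_out(
  deltas=[
    [-1,[0.5,20,0],-0.004],
    [-1,[0,25,0],0],
    [-1,[0,20,0],0],
    [-1,[0,10,0],0],
    [-1,[0,4,0],0],
    [-1,[0,1,0],0],
    [-1,[0,0,0],0],
  ],
)

```text
time_s: 6.85
eef_pos: [0.4319, 0.1937, 0.0107]
orientation: [-0.706, 0.035, -0.035, 0.706]
contact_force: [-0.0, 0.3, -4.0]
width: 0.39
```

```bash
python3 p.py 430.8 193.3 -5.6
```

```text
{'cur_yaw': np.float64(-5.67), 'turn': np.float64(-0.0011), 'shift': array([-1.1, -0. , -0.5]), 'z': np.float64(10.7)} t 6.85 w 35.9 F [-0.   0.3 -4. ] eef [0.4319 0.1937 0.0107]
```

Emit:
carry_out(
  deltas=[
    [-1,[-1.5,2.5,-0.5],0],
    [-1,[0,0.7,0],0],
    [-1,[0,0,0],0],
    [0.1,[0,0,0],0],
    [0.1,[0,0,0],0],
    [0.1,[0,0,0],0],
    [0.1,[0,0,0],0],
  ],
)

```text
time_s: 7.72
eef_pos: [0.43, 0.1933, 0.007]
orientation: [-0.706, 0.035, -0.035, 0.706]
contact_force: [-0.4, -0.1, -0.8]
width: 0.548
```

Emit:
carry_out(
  deltas=[
    [0.1,[0,-15,0],0],
    [0.1,[0,-40,0],0],
    [0.1,[0,-45,0],0],
    [0.1,[20,0,-50],0],
    [0.1,[0,0,-55],0],
    [0.1,[0,0,-55],0],
    [0.1,[0,0,-55],0],
    [0.1,[0,0,-55],0],
  ],
)

```text
time_s: 8.72
eef_pos: [0.4229, -0.0791, 0.1072]
orientation: [0.706, -0.035, 0.035, -0.706]
contact_force: [1.1, -0.1, -0.1]
width: 0.552
```

```bash
cat > v.py <<'E'
import sys
from cell import arm
from h import *
n=sys.argv[1]
o=np.array([524.3,184.2]); a=np.radians(-5.6); X=np.array([np.cos(a),np.sin(a)]); Y=np.array([-X[1],X[0]])
c=arm.capture("top"); cv2.imwrite(f"pics/{n}.png",np.hstack([cv2.resize(c["img"][200:400,190:300,::-1],None,fx=2.9,fy=2.9),cv2.resize(c["img"][200:400,340:510,::-1],None,fx=2.8,fy=2.9)]))
for m in comp(colours(c)["cop"],60):
    zt=np.median(from_depth(c,m)[:,2]); r=pca(c,m,zt)
    if .3<r[0]/1000<.72 and -350<r[1]<300:
        d=np.array(r[:2])-o
        print("world",np.round(r,1),"z %.4f"%zt,"tray xy",np.round([d@X,d@Y],1))
E
python3 v.py a1; python3 p.py 450.7 -203.3 -0.1
```

```text
world [ 599.4 -188.4   79.3   36.2    8.2] z 0.0162 tray xy [ 111.1 -363.5]
world [ 610.  -285.    59.8   36.8   -1.4] z 0.0160 tray xy [ 131.  -458.6]
world [ 461.  -205.1   85.    35.1    8.6] z 0.0160 tray xy [ -25.  -393.6]
world [430.8 192.7 118.9  35.   -5.6] z 0.0132 tray xy [-93.8  -0.7]
{'cur_yaw': np.float64(-5.82), 'turn': np.float64(-0.0998), 'shift': array([  27.9,    0.4, -118.6]), 'z': np.float64(107.3)} t 8.775 w 50.5 F [ 0.9 -4.4  0.4] eef [ 0.423  -0.0847  0.1073]
```

View pics/a1.png

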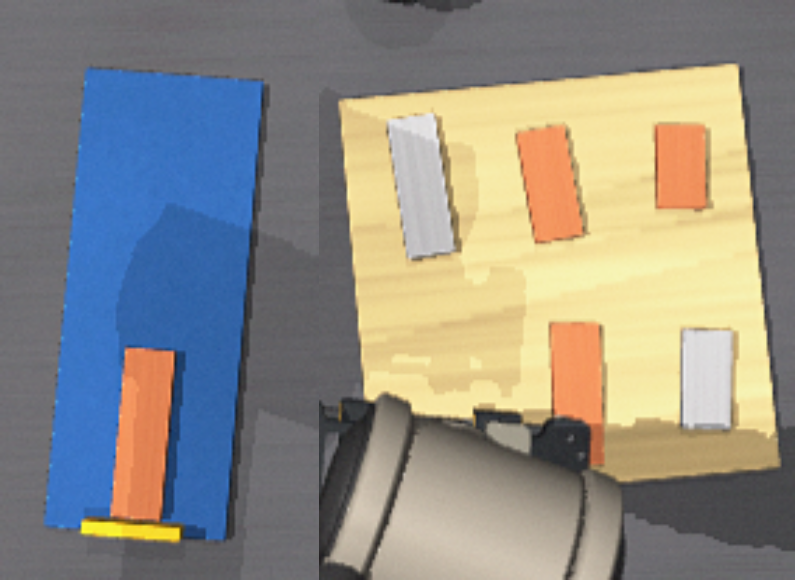

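The 120 mm bar lies against the stop at tray x −93.8, y −0.7 and tilts 0°. The next one is copper_100.

Emit:
carry_out(
  deltas=[
    [0.1,[0,0,0],-0.1],
    [0.1,[14,0,-50],0],
    [0.1,[13,0,-50],0],
    [0.1,[0.9,0,-18.6],0],
    [0.1,[0,35,0],0],
    [0.1,[0,35,0],0],
    [0.1,[0,15,0],0],
    [0.1,[0,0,0],0],
  ],
)

```text
time_s: 9.78
eef_pos: [0.4508, -0.1952, 0.0215]
orientation: [-0.707, 0.0, 0.001, 0.708]
contact_force: [0.4, -0.2, -0.0]
width: 0.55
```

```bash
python3 p.py 450.7 -203.3 -0.1
```

```text
{'cur_yaw': np.float64(0.09), 'turn': np.float64(0.0033), 'shift': array([-0.1, -0. , -8.1]), 'z': np.float64(21.5)} t 9.775 w 50.6 F [ 0.4 -0.2 -0. ] eef [ 0.4508 -0.1952  0.0215]
```

Emit:
carry_out(
  deltas=[
    [0.1,[0,0,-8.1],0],
    [0.1,[0,0,0],0],
    [0.1,[0,8,0],0],
    [0.1,[0,3,0],0],
    [0.1,[0,0,0],0],
  ],
)

```text
time_s: 10.4
eef_pos: [0.451, -0.2038, 0.0106]
orientation: [-0.707, -0.0, 0.001, 0.707]
contact_force: [-0.2, -0.4, -0.1]
width: 0.55
```

Emit:
carry_out(
  deltas=[
    [-1,[0,0,0],0],
    [-1,[0,0,0],0],
    [-1,[0,0,0],0],
    [-1,[0,0,0],0],
    [-1,[0,0,0],0],
  ],
)

```text
time_s: 11.02
eef_pos: [0.4513, -0.204, 0.0111]
orientation: [-0.707, -0.0, 0.0, 0.707]
contact_force: [-0.7, 1.5, 0.9]
width: 0.389
```

```bash
python3 p.py 450.7 -203.3 -0.1
```

```text
{'cur_yaw': np.float64(0.07), 'turn': np.float64(0.003), 'shift': array([-0.6, -0. ,  0.7]), 'z': np.float64(11.1)} t 11.025 w 35.8 F [-0.7  1.5  0.9] eef [ 0.4513 -0.204   0.0111]
```

Emit:
carry_out(
  deltas=[
    [-1,[0,-20,0],0],
    [-1,[0,-40,0],0],
    [-1,[9,-20,45],0],
    [-1,[9,0,49],0],
    [-1,[9,0,49],0],
    [-1,[9,0,49],0],
    [-1,[9,0,49],0],
    [-1,[9,0,49],0],
  ],
)

```text
time_s: 12.02
eef_pos: [0.5047, 0.0876, 0.0908]
orientation: [0.707, 0.0, -0.001, -0.707]
contact_force: [0.4, -1.0, -1.8]
width: 0.39
```

Emit:
carry_out(
  deltas=[
    [-1,[9,0,49],0],
    [-1,[6,0,49],0],
    [-1,[0,0,0],0.1],
    [-1,[0,0,0],0],
  ],
)

```text
time_s: 12.52
eef_pos: [0.5192, 0.1844, 0.0904]
orientation: [0.706, -0.035, 0.034, -0.706]
contact_force: [0.6, -0.2, -2.0]
width: 0.384
```

```bash
python3 p.py 520.5 184.6 -5.6
```

```text
{'cur_yaw': np.float64(-5.55), 'turn': np.float64(0.0009), 'shift': array([ 1.3, -0. ,  0.3]), 'z': np.float64(90.4)} t 12.525 w 35.3 F [ 0.6 -0.2 -2. ] eef [0.5192 0.1844 0.0904]
```

Emit:
carry_out(
  deltas=[
    [-1,[1.3,20,0.3],0],
    [-1,[0,25,0],0],
    [-1,[0,18,0],0],
    [-1,[0,7,0],0],
    [-1,[0,2,0],0],
    [-1,[0,0,0],0],
  ],
)

```text
time_s: 13.28
eef_pos: [0.5215, 0.1841, 0.0196]
orientation: [-0.706, 0.035, -0.035, 0.706]
contact_force: [0.8, 0.6, -1.5]
width: 0.386
```

```bash
python3 p.py 520.5 184.6 -5.6; python3 - <<'E'
from cell import arm
import cv2
c=arm.capture("side"); cv2.imwrite("pics/g3.png",cv2.resize(c["img"][130:330,100:370,::-1],None,fx=2.9,fy=2.9))
E
```

```text
{'cur_yaw': np.float64(-5.65), 'turn': np.float64(-0.0009), 'shift': array([-1.1, -0. ,  0.4]), 'z': np.float64(19.6)} t 13.275 w 35.5 F [ 0.8  0.6 -1.5] eef [0.5215 0.1841 0.0196]
```

View pics/g3.png

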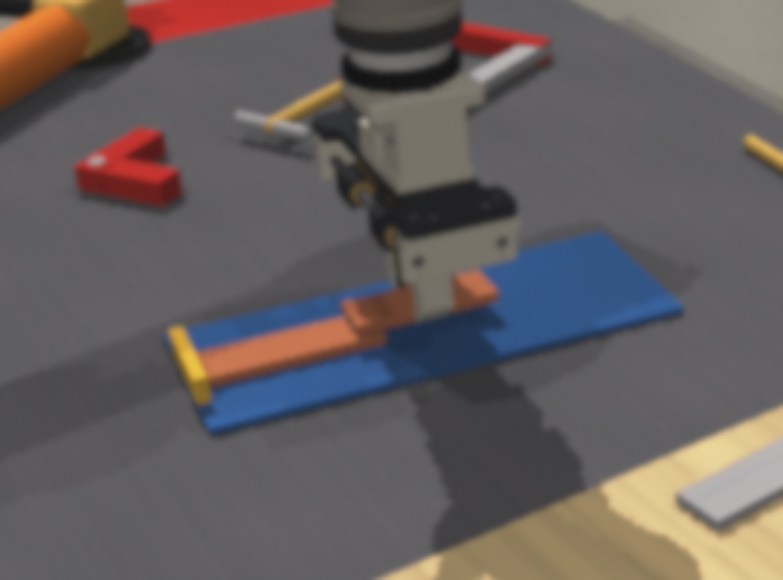

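The held bar overlaps the first bar's far end by about 20 mm, at (350–385, 310–340) in the crop. I'll lower it the last bit and release.

Emit:
carry_out(
  deltas=[
    [-1,[-1,2,0],0],
    [-1,[0,1.3,0],0],
    [-1,[0,0,0],0],
    [0.1,[0,0,0],0],
    [0.1,[0,0,0],0],
    [0.1,[0,0,0],0],
    [0.1,[0,0,0],0],
  ],
)

```text
time_s: 14.2
eef_pos: [0.5202, 0.1843, 0.0158]
orientation: [-0.706, 0.035, -0.035, 0.706]
contact_force: [0.6, -0.0, 0.2]
width: 0.549
```

Emit:
carry_out(
  deltas=[
    [0.1,[0,-15,0],0],
    [0.1,[0,-40,0],0],
    [0.1,[0,-35,0],0],
    [0.1,[5,0,-50],0],
    [0.1,[0,0,-55],0],
    [0.1,[0,0,-55],0],
    [0.1,[0,0,0],0],
    [0.1,[0,0,0],0],
  ],
)

```text
time_s: 15.2
eef_pos: [0.5096, 0.0248, 0.1065]
orientation: [-0.706, 0.035, -0.036, 0.706]
contact_force: [0.5, -0.1, 0.7]
width: 0.553
```

```bash
python3 v.py a2; python3 p.py 599.4 -188.3 8.3;  python3 - <<'E'
from cell import arm
import cv2
c=arm.capture("side"); cv2.imwrite("pics/g4.png",cv2.resize(c["img"][180:300,140:360,::-1],None,fx=3.5,fy=3.5))
E
```

```text
world [ 599.4 -188.4   79.6   36.2    8.9] z 0.0161 tray xy [ 111.1 -363.5]
world [ 610.  -285.1   59.7   36.7   -1. ] z 0.0162 tray xy [ 131.1 -458.6]
world [470.1 188.9 197.9  35.   -5.4] z 0.0149 tray xy [-54.4  -0.6]
{'cur_yaw': np.float64(-5.64), 'turn': np.float64(-0.2432), 'shift': array([  58.1,    0. , -224.4]), 'z': np.float64(106.3)} t 15.25 w 50.6 F [-0.4 -0.1 -0.5] eef [0.5096 0.0254 0.1063]
```

View pics/a2.png

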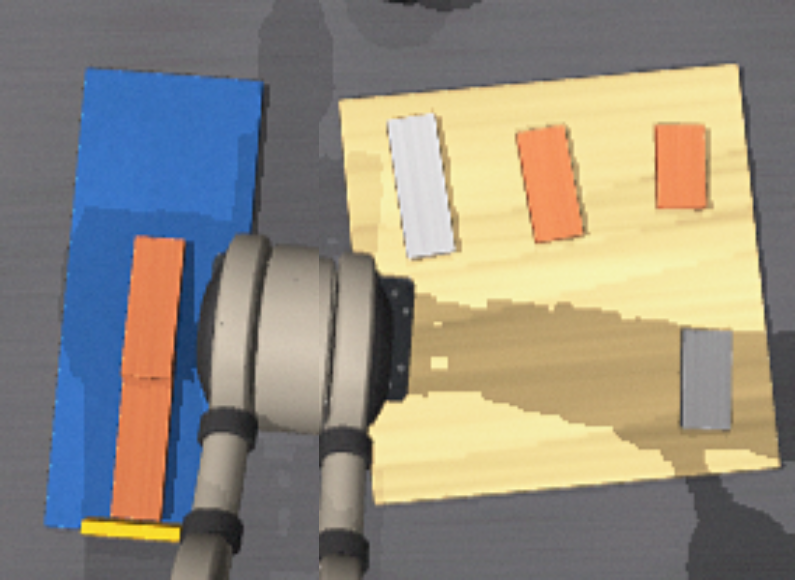

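View pics/g4.png

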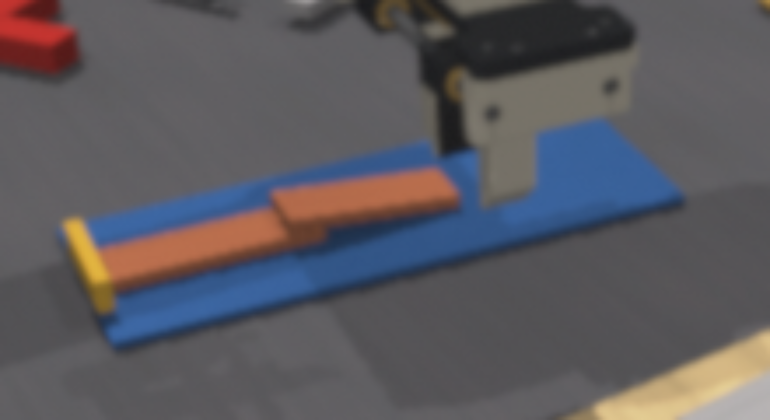

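The 100 mm bar laps the first, with a visible step at (148,377) in the top view. I'll check its tilt and extent from depth.

```bash
cat > prof.py <<'E'
from cell import arm
from h import *
o=np.array([524.3,184.2]); a=np.radians(-5.6); X=np.array([np.cos(a),np.sin(a)]); Y=np.array([-X[1],X[0]])
c=arm.capture("top")
cs=[m for m in comp(colours(c)["cop"],60)]
for m in cs:
    p=from_depth(c,m)*1000
    d=p[:,:2]-o; x=d@X; y=d@Y
    if abs(np.median(y))>60: continue
    print("x range",x.min().round(1),x.max().round(1))
    for b in range(-155,160,8):
        k=(x>=b)&(x<b+8)
        if k.sum()>5: print(b+4,"z",p[k,2].mean().round(1),"y mid",((y[k].min()+y[k].max())/2).round(1),k.sum())
E
python3 prof.py
```

```text
x range -155.2 45.0
-151 z 13.2 y mid -0.8 48
-143 z 13.2 y mid -1.1 70
-135 z 13.1 y mid -0.0 67
-127 z 13.5 y mid -1.3 64
-119 z 13.0 y mid -1.0 66
-111 z 13.4 y mid 0.0 68
-103 z 13.0 y mid -0.4 65
-95 z 13.4 y mid -1.0 67
-87 z 13.4 y mid -0.2 66
-79 z 13.0 y mid -1.5 65
-71 z 13.0 y mid -0.8 68
-63 z 13.5 y mid -0.1 66
-55 z 16.9 y mid -1.1 57
-47 z 22.5 y mid -0.2 68
-39 z 21.9 y mid -1.0 67
-31 z 20.7 y mid -0.7 68
-23 z 19.7 y mid -0.6 66
-15 z 19.4 y mid -1.5 67
-7 z 18.5 y mid -0.1 67
1 z 17.8 y mid -1.3 65
9 z 17.4 y mid -0.6 67
17 z 16.7 y mid -1.0 66
25 z 15.6 y mid -1.3 66
33 z 14.7 y mid -0.8 63
41 z 13.7 y mid -1.7 66
```

Emit:
carry_out(
  deltas=[
    [0.1,[0,0,0],-0.12],
    [0.1,[0,0,0],-0.123],
    [0.1,[13,0,-45],0],
    [0.1,[13,0,-45],0],
    [0.1,[13,0,-45],0],
    [0.1,[13,0,-45],0],
    [0.1,[11,0,-44],0],
    [0.1,[0,0,0],0],
  ],
)

```text
time_s: 16.35
eef_pos: [0.605, -0.1898, 0.1052]
orientation: [0.706, 0.051, -0.05, -0.705]
contact_force: [1.0, 0.0, 0.6]
width: 0.551
```

Emit:
carry_out(
  deltas=[
    [0.1,[0,30,0],0],
    [0.1,[0,35,0],0],
    [0.1,[0,14,0],0],
    [0.1,[0,0,0],0],
  ],
)

```text
time_s: 16.85
eef_pos: [0.6036, -0.1867, 0.0261]
orientation: [-0.705, -0.051, 0.052, 0.706]
contact_force: [-0.3, 0.3, -0.3]
width: 0.553
```

```bash
python3 p.py 604.3 -187.6 8.4
```

```text
{'cur_yaw': np.float64(8.34), 'turn': np.float64(-0.0011), 'shift': array([ 0.6, -0. , -1. ]), 'z': np.float64(26.1)} t 16.85 w 50.9 F [-0.3  0.3 -0.3] eef [ 0.6036 -0.1867  0.0261]
```

Emit:
carry_out(
  deltas=[
    [0.1,[0.6,10,-1],0],
    [0.1,[0,5.3,0],0],
    [0.1,[0,0,0],0],
    [-1,[0,0,0],0],
    [-1,[0,0,0],0],
    [-1,[0,0,0],0],
    [-1,[0,0,0],0],
    [-1,[0,0,0],0],
  ],
)

```text
time_s: 17.85
eef_pos: [0.6047, -0.1889, 0.0117]
orientation: [0.705, 0.051, -0.051, -0.705]
contact_force: [-0.6, 1.8, 3.4]
width: 0.385
```

```bash
python3 p.py 604.3 -187.6 8.4
```

```text
{'cur_yaw': np.float64(8.26), 'turn': np.float64(-0.0024), 'shift': array([-0.2, -0. ,  1.4]), 'z': np.float64(11.7)} t 17.85 w 35.5 F [-0.6  1.8  3.4] eef [ 0.6047 -0.1889  0.0117]
```

Emit:
carry_out(
  deltas=[
    [-1,[0,-20,0],0],
    [-1,[0,-40,0],0],
    [-1,[5,-20,45],0],
    [-1,[7,0,50],0],
    [-1,[7,0,50],0],
    [-1,[7,0,50],0],
    [-1,[7,0,50],0],
    [-1,[7,0,50],0],
  ],
)

```text
time_s: 18.85
eef_pos: [0.6013, 0.1102, 0.0908]
orientation: [0.705, 0.051, -0.051, -0.705]
contact_force: [0.9, -0.3, -2.4]
width: 0.388
```

Emit:
carry_out(
  deltas=[
    [-1,[2.6,0,50],0],
    [-1,[0,0,18.4],0],
    [-1,[0,0,0],0.12],
    [-1,[0,0,0],0.122],
    [-1,[0,0,0],0],
  ],
)

```text
time_s: 19.48
eef_pos: [0.5944, 0.1761, 0.091]
orientation: [0.706, -0.035, 0.034, -0.706]
contact_force: [0.2, 0.1, -3.1]
width: 0.382
```

```bash
python3 p.py 594.4 176.8 -5.6
```

```text
{'cur_yaw': np.float64(-5.57), 'turn': np.float64(0.0005), 'shift': array([-0.1, -0. ,  0.7]), 'z': np.float64(91.0)} t 19.475 w 35.1 F [ 0.2  0.1 -3.1] eef [0.5944 0.1761 0.091 ]
```

Emit:
carry_out(
  deltas=[
    [-1,[0,20,0.7],0],
    [-1,[0,25,0],0],
    [-1,[0,15,0],0],
    [-1,[0,7,0],0],
    [-1,[0,2,0],0],
    [-1,[0,0,0],0],
  ],
)

```text
time_s: 20.23
eef_pos: [0.595, 0.1776, 0.023]
orientation: [-0.706, 0.034, -0.035, 0.706]
contact_force: [0.4, -0.4, -2.0]
width: 0.387
```

```bash
python3 p.py 594.4 176.8 -5.6; python3 - <<'E'
from cell import arm
import cv2
c=arm.capture("side"); cv2.imwrite("pics/g5.png",cv2.resize(c["img"][150:310,120:370,::-1],None,fx=3.1,fy=3.1))
E
```

```text
{'cur_yaw': np.float64(-5.59), 'turn': np.float64(0.0002), 'shift': array([-0.6, -0. , -0.9]), 'z': np.float64(23.0)} t 20.225 w 35.6 F [ 0.4 -0.4 -2. ] eef [0.595  0.1776 0.023 ]
```

View pics/g5.png

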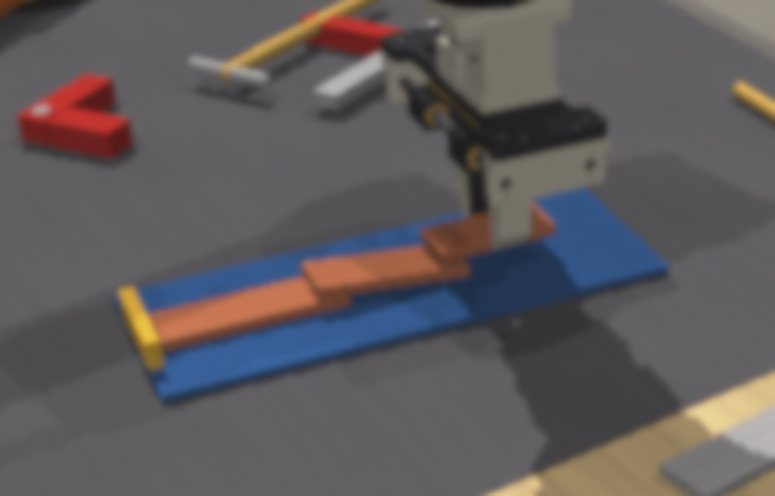

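The 80 mm bar overlaps the 100 mm bar's far end by about 20 mm, at (425–467, 235–275) in the crop. I'll lower it a little further and release.

Emit:
carry_out(
  deltas=[
    [-1,[-0.6,2,-0.6],0],
    [-1,[0,2,0],0],
    [-1,[0,0,0],0],
    [0.1,[0,0,0],0],
    [0.1,[0,0,0],0],
    [0.1,[0,0,0],0],
    [0.1,[0,0,0],0],
  ],
)

```text
time_s: 21.15
eef_pos: [0.594, 0.177, 0.0185]
orientation: [-0.706, 0.034, -0.035, 0.706]
contact_force: [0.4, 0.2, 0.2]
width: 0.549
```

Emit:
carry_out(
  deltas=[
    [0.1,[0,-15,0],0],
    [0.1,[0,-40,0],0],
    [0.1,[0,-35,0],0],
    [0.1,[0,0,-50],0],
    [0.1,[0,0,-55],0],
    [0.1,[0,0,-55],0],
    [0.1,[0,0,-55],0],
    [0.1,[0,0,0],0],
  ],
)

```text
time_s: 22.15
eef_pos: [0.573, -0.0407, 0.1096]
orientation: [0.706, -0.036, 0.037, -0.706]
contact_force: [-0.6, 0.6, -0.9]
width: 0.549
```

```bash
python3 prof.py |awk 'NR==1||$1>-60'; python3 v.py a3; python3 p.py 617.9 -285.2 -1.4
```

```text
x range -155.4 105.0
-55 z 16.7 y mid -0.8 56
-47 z 22.9 y mid -0.7 68
-39 z 21.7 y mid -1.0 67
-31 z 20.8 y mid -0.9 67
-23 z 20.2 y mid -0.6 68
-15 z 19.8 y mid -1.4 67
-7 z 18.7 y mid -0.3 66
1 z 17.8 y mid -1.2 65
9 z 16.5 y mid -0.6 67
17 z 15.9 y mid -1.0 65
25 z 18.4 y mid -1.1 63
33 z 22.6 y mid -1.5 65
41 z 21.3 y mid -0.8 66
49 z 21.0 y mid -1.3 65
57 z 19.9 y mid -1.2 67
65 z 18.5 y mid -0.3 65
73 z 17.8 y mid -1.7 67
81 z 16.8 y mid -0.7 63
89 z 15.8 y mid -2.1 62
97 z 14.5 y mid -1.3 66
105 z 13.2 y mid -0.5 34
world [ 610.  -285.1   59.7   36.8   -1.1] z 0.0160 tray xy [ 131.1 -458.7]
world [499.7 185.9 257.7  35.   -5.5] z 0.0161 tray xy [-24.6  -0.7]
{'cur_yaw': np.float64(-5.69), 'turn': np.float64(-0.075), 'shift': array([  50.8,   -0. , -246.8]), 'z': np.float64(109.3)} t 22.25 w 50.8 F [ 0.4 -0.9 -0.2] eef [ 0.5732 -0.0373  0.1093]
```

View pics/a3.png

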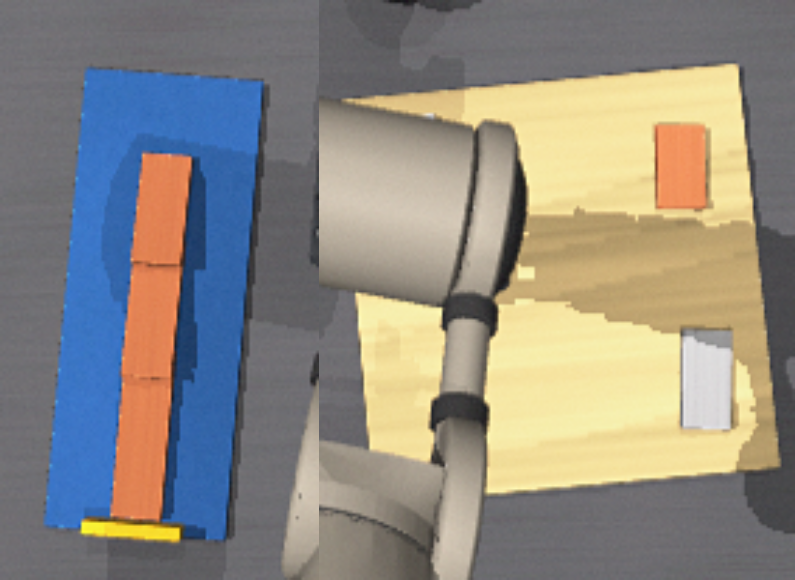

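Emit:
carry_out(
  deltas=[
    [0.1,[0,0,0],-0.075],
    [0.1,[10,0,-50],0],
    [0.1,[10,0,-50],0],
    [0.1,[10,0,-50],0],
    [0.1,[10,0,-50],0],
    [0.1,[10.8,0,-46.8],0],
    [0.1,[0,0,0],0],
    [0.1,[0,0,0],0],
  ],
)

```text
time_s: 23.25
eef_pos: [0.6185, -0.283, 0.1083]
orientation: [-0.707, 0.008, -0.007, 0.707]
contact_force: [0.3, 0.5, -0.4]
width: 0.551
```

Emit:
carry_out(
  deltas=[
    [0.1,[0,30,0],0],
    [0.1,[0,35,0],0],
    [0.1,[0,18,0],0],
    [0.1,[0,0,0],0],
  ],
)

```text
time_s: 23.75
eef_pos: [0.6178, -0.2832, 0.0244]
orientation: [-0.707, 0.008, -0.007, 0.708]
contact_force: [0.1, -0.3, -0.2]
width: 0.545
```

```bash
python3 p.py 617.9 -285.2 -1.4
```

```text
{'cur_yaw': np.float64(-1.22), 'turn': np.float64(0.0031), 'shift': array([ 0.2, -0. , -2. ]), 'z': np.float64(24.4)} t 23.75 w 50.1 F [ 0.1 -0.3 -0.2] eef [ 0.6178 -0.2832  0.0244]
```

Emit:
carry_out(
  deltas=[
    [0.1,[0,9,-2],0],
    [0.1,[0,4.8,0],0],
    [0.1,[0,0,0],0],
    [-1,[0,0,0],0],
    [-1,[0,0,0],0],
    [-1,[0,0,0],0],
    [-1,[0,0,0],0],
    [-1,[0,0,0],0],
  ],
)

```text
time_s: 24.75
eef_pos: [0.6182, -0.2869, 0.012]
orientation: [0.707, -0.008, 0.008, -0.707]
contact_force: [0.3, 1.4, 3.6]
width: 0.386
```

```bash
python3 p.py 617.9 -285.2 -1.4
```

```text
{'cur_yaw': np.float64(-1.31), 'turn': np.float64(0.0016), 'shift': array([-0.4, -0. ,  1.7]), 'z': np.float64(12.0)} t 24.75 w 35.5 F [0.3 1.4 3.6] eef [ 0.6182 -0.2869  0.012 ]
```

Emit:
carry_out(
  deltas=[
    [-1,[0,-20,0],0],
    [-1,[0,-40,0],0],
    [-1,[0,-20,40],0],
    [-1,[3,0,50],0],
    [-1,[3,0,50],0],
    [-1,[3,0,50],0],
    [-1,[3,0,50],0],
    [-1,[3,0,50],0],
  ],
)

```text
time_s: 25.75
eef_pos: [0.6399, 0.0042, 0.0928]
orientation: [0.707, -0.008, 0.008, -0.707]
contact_force: [1.4, 0.0, -1.6]
width: 0.384
```

Emit:
carry_out(
  deltas=[
    [-1,[3,0,50],0],
    [-1,[0,0,50],0],
    [-1,[0,0,50],0],
    [-1,[0,0,18],0],
    [-1,[0,0,0],0.075],
    [-1,[0,0,0],0],
  ],
)

```text
time_s: 26.5
eef_pos: [0.6466, 0.1701, 0.0921]
orientation: [0.706, -0.034, 0.035, -0.706]
contact_force: [-0.4, -0.3, -2.2]
width: 0.386
```

```bash
python3 p.py 646.8 171.4 -5.6
```

```text
{'cur_yaw': np.float64(-5.58), 'turn': np.float64(0.0004), 'shift': array([ 0.1, -0. ,  1.3]), 'z': np.float64(92.1)} t 26.5 w 35.5 F [-0.4 -0.3 -2.2] eef [0.6466 0.1701 0.0921]
```

Emit:
carry_out(
  deltas=[
    [-1,[0,20,1.3],0],
    [-1,[0,25,0],0],
    [-1,[0,15,0],0],
    [-1,[0,6,0],0],
    [-1,[0,2,0],0],
    [-1,[0,0,0],0],
  ],
)

```text
time_s: 27.25
eef_pos: [0.6471, 0.1719, 0.0244]
orientation: [-0.706, 0.034, -0.035, 0.706]
contact_force: [0.4, 0.2, -1.5]
width: 0.388
```

```bash
python3 p.py 646.8 171.4 -5.6; python3 - <<'E'
from cell import arm
import cv2
c=arm.capture("side"); cv2.imwrite("pics/g6.png",cv2.resize(c["img"][150:310,120:370,::-1],None,fx=3.1,fy=3.1))
E
```

```text
{'cur_yaw': np.float64(-5.6), 'turn': np.float64(0.0001), 'shift': array([-0.3, -0. , -0.5]), 'z': np.float64(24.4)} t 27.25 w 35.7 F [ 0.4  0.2 -1.5] eef [0.6471 0.1719 0.0244]
```

View pics/g6.png

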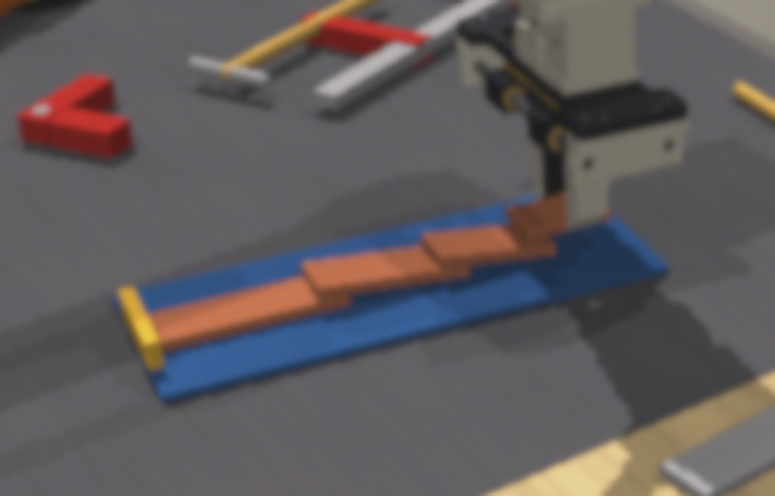

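The 60 mm bar is over the last bar's far end, at (510–555, 205–250) in the crop. I'll lower it and release.

Emit:
carry_out(
  deltas=[
    [-1,[-0.3,2.5,-0.5],0],
    [-1,[0,1.7,0],0],
    [-1,[0,0,0],0],
    [0.1,[0,0,0],0],
    [0.1,[0,0,0],0],
    [0.1,[0,0,0],0],
    [0.1,[0,0,0],0],
  ],
)

```text
time_s: 28.18
eef_pos: [0.6463, 0.1714, 0.0195]
orientation: [-0.706, 0.034, -0.035, 0.706]
contact_force: [0.2, 0.5, 0.1]
width: 0.55
```

Emit:
carry_out(
  deltas=[
    [0.1,[0,-15,0],0],
    [0.1,[0,-40,0],0],
    [0.1,[0,-45,0],0],
    [0.1,[0,-20,-50],0],
    [0.1,[0,-20,-55],0],
    [0.1,[0,0,-55],0],
    [0.1,[0,0,-30],0],
    [0.1,[0,0,0],0],
  ],
)

```text
time_s: 29.18
eef_pos: [0.6278, -0.0201, 0.1607]
orientation: [0.706, -0.035, 0.036, -0.706]
contact_force: [-0.1, 0.7, 1.2]
width: 0.548
```

```bash
python3 prof.py |awk 'NR==1||$1>60'; python3 v.py a4; python3 - <<'E'
from cell import arm
from h import *
c=arm.capture("top")
for q in ("steel_100","spool"):
    for m in arm.masks_of(c,q)[:2]:
        r=m["region"]; z=np.median(from_depth(c,r)[:,2]); print(q,m["confidence"],np.round(rect(c,r,z),1))
c=arm.capture("side"); cv2.imwrite("pics/g7.png",cv2.resize(c["img"][150:310,120:370,::-1],None,fx=3.1,fy=3.1))
E
```

```text
x range -155.5 144.6
65 z 18.9 y mid -0.4 65
73 z 18.2 y mid -1.3 66
81 z 16.9 y mid -1.0 64
89 z 23.8 y mid -0.6 69
97 z 23.2 y mid -1.2 64
105 z 21.3 y mid -1.7 64
113 z 20.0 y mid -1.8 63
121 z 17.8 y mid -1.7 65
129 z 16.6 y mid -1.1 60
137 z 14.7 y mid -1.9 65
145 z 13.6 y mid -1.3 30
world [519.2 183.8 296.7  35.1  -5.6] z 0.0170 tray xy [-5.  -0.9]
steel_100 0.85 [ 459.7 -298.6   69.5   36.9   -2.2]
spool 0.79 [779.6 -85.5  80.   69.7  78.2]
```

View pics/a4.png

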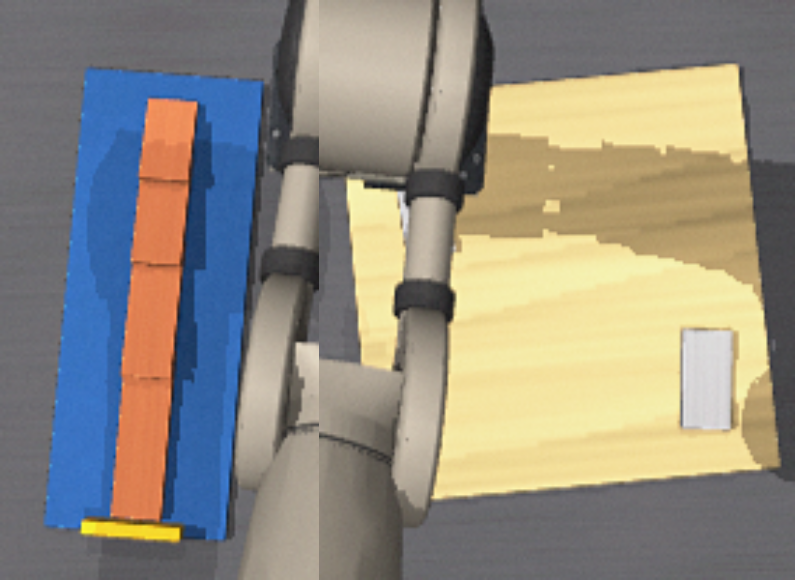

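View pics/g7.png

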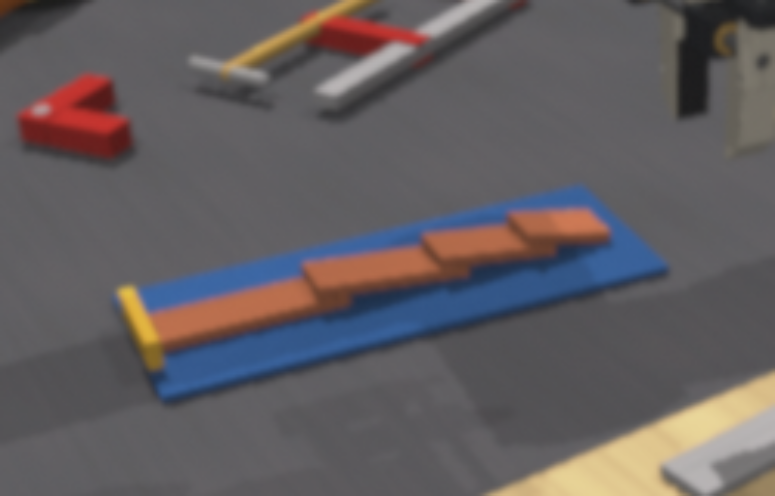

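```bash
python3 - <<'E'
from cell import arm
from h import *
c=arm.capture("side")
for q in ("spool","steel_100"):
    for m in arm.masks_of(c,q)[:2]: print(q,round(m["confidence"],2),(np.array(m["extent"])*[640,480,640,480]).round())
s=arm.get_state(); print(s["time_s"],np.round(s["joint_velocities"],3))
arm.close_job()
E
```

```text
spool 0.96 [415. 234. 463. 281.]
steel_100 0.73 [333. 277. 388. 314.]
steel_100 0.72 [340. 391. 394. 427.]
29.625 [-0.006 -0.001  0.     0.     0.003 -0.001]
the job is handed in; nothing more can be done
```

I laid the four copper bars in order, each let go before the next was picked up, and handed the job in at about 29.6 s. `close_job` gives no verdict, so the results below are my own last measurements from the top camera's depth readings.

| Bar | Centre, tray x (mm) | Offset from centre line (mm) | Tilt (rad) | Lap on bar before (mm) |
|---|---|---|---|---|
| 120 mm | −93.8, about 1 from the stop | −0.7 | flat | – |
| 100 mm | −4.7 | about −1 | about 0.10 | about 20 |
| 80 mm | 65 | about −1 | about 0.13 | about 20 |
| 60 mm | 115 | about −1.5 | about 0.19 | about 20 |

- **Alignment:** the row lies along the tray's axis, and the far end of each lapped bar is down on the floor. All of this is inside the judged limits.
- **Bystanders:** in the side view the spool and both steel bars show where they were at the start, judged by eye against the first picture. The arm was clear of everything at the end.
- **One check disagreed:** the last top-view spool reading came out about 8 mm from the first. The arm was partly covering the spool in that picture, and the arm and gripper never went near it, so I did not count it as a real shift.

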